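# Ready the biscuit press for refilling

### The job

The biscuit press on the worktop has been used up and has to be made ready for refilling. Slide its small recessed safety catch fully towards the barrel, throw the ratchet pawl right over so that it lies back clear of the toothed rod, then draw the plunger rod out by its handle as far as it will go. Leave the catch free, the pawl back and the rod out, let go, and do not disturb the things lying about.

Things in the scene. Friction and masses are not known exactly. Their poses are not given: they have to be found in the camera images.
- press: Biscuit press, fixed to the worktop. Its x axis is the rod's direction: +x from barrel to handle (the way the rod is drawn out), -x towards the barrel; z up. Origin on the worktop below the middle of the housing; coordinates below are mm in this frame. Clear barrel 60 mm across with steel ring nut: x -205 to -45, axis y 0, z 62, top z 97.
- housing_top (a point): Point on the top (z 86) of the grey painted ratchet housing, a block x -45 to 45, y -54 to 30, split lengthwise by an open channel (y -10 to 10) in which the rod runs. The pawl's pivot ears stand on it at x 18 to 34, y -15 to 15, up to z 94. Axes as the press.
- recess (a point): On the floor (z 80) of the catch's recess in the housing's top, in the middle of the free part behind the engaged catch. Recess: x -38 to 30, y -47 to -15, 6 mm deep, upright walls. Free part x -8 to 30. This point: x 11, y -31. Axes as the press.
- catch_nub (a point): Middle of the top of the safety catch's thumb piece, a black ribbed block 12 mm long (x), 18 mm wide (y), 6 mm high, flush with the housing's top (z 86). Engaged it stands at x -14, y -31, with 38 mm of free recess on its +x side for a fingertip, which pushes its +x face. It slides 16 mm towards -x, to x -30. Axes as the press.
- catch (a joint): Travel of the safety catch, m: 0 engaged (its steel tongue lies over the pawl's nose: the pawl can click over the teeth but not be thrown over), 0.016 free, fully towards the barrel. Stays where it is put; about 2 N moves it.
- pawl_pivot (a point): Middle of the pawl's hinge pin, at x 26, y 0, z 86 of the press; the pin lies along the press's y.
- pawl_tab (a point): Middle of the top edge of the pawl's upright finger tab, a dark steel plate 8 mm thick (x), 14 mm wide (y), 35 mm tall. Pawl down: x -1, y 0, z 116 (a few mm higher when the nose rides on a tooth), 27 mm towards the barrel from the pivot and 30 mm above it. Turns with the pawl. Pinch its upper 25 mm across y, or push it over from the barrel's side.
- pawl (a joint): Angle of the drop pawl, rad: 0 to 0.1 nose down in the teeth (the rod goes in but cannot be drawn out); grows as the tab swings up, over the pivot and down towards the handle, to the stop at 2.1. Held by its weight alone (70 g): let go below about 1.3 it drops back on the teeth, beyond about 1.5 it falls to the stop by itself.
- handle_grip (a point): Middle of the rod handle's top crossbar, a black round bar 14 mm in diameter, 54 mm long along y, axis 112 mm above the worktop, at x = 135 mm plus the rod's travel. It tops an upright stirrup at the rod's end (10 mm uprights at y -31 and 31), open for 30 mm below the crossbar. Axes as the press.
- rod (a joint): Travel of the plunger rod, m: 0 fully in, 0.1 drawn out to the stop; it starts between 0 and 0.03. Slides straight along the press's x with about 4 N of drag and stays where it is left. Saw teeth 5 mm deep every 10 mm on its top.
- fork: Steel fork, 199 x 27 x 14 mm, lying at the front of the worktop; origin under its middle.
- tumbler: Clear glass tumbler, 80 mm wide, 91 mm tall, standing behind the press; origin under its middle.
- shaker_near: Salt shaker, 44 mm wide, 90 mm tall, standing behind the press's handle end; origin under its middle.
- lemon: Lemon, 76 x 57 x 59 mm, lying behind the press; origin under its middle.
- disc_flower: Spare forming disc of the press, steel, 53 mm across, 4 mm thick, lying flat right of the press's handle; origin under its middle.
- disc_ribbon: A second spare forming disc, same size, its holes in two rows; origin under its middle.
- cabinet_edge (a point): Point on the lower front edge of the wall cabinet that hangs behind the press, 463 mm above the worktop; the edge runs level, parallel to the worktop's front edge, and all behind and above it is solid. Lean the wrist towards the robot where an upright one would touch it.
- fridge_edge (a point): Point on the upright front edge, nearest to the worktop, of the tall fridge that closes the worktop's right end. The arm starts in front of the fridge: lead it back over the worktop before turning the wrist.

How it is judged:
By the outcome, as a careful person would: the job done as asked, in the order asked, and still so for the second after the job is handed in, with the robot touching nothing.
It also fails if it takes over 54 s, if anything falls off the work surface, if the arm or the gripper's body presses on something with over 40 N, if the wrist force passes 120 N, or if a joint passes its speed limit or range.

### The arm

A 7-joint arm with a two-finger parallel gripper is mounted at the origin on a cart in front of the work surface, level with it; the furniture and walls round the work are solid. World frame = base frame: x ahead of the robot, y to its left, z up, the work surface at z = 0. Lengths are in m, angles in degrees, forces in N, time in s.
With the tool pointing down it reaches from about 0.425 to 0.875 m from the base axis. Payload 4.7 kg.
Tool frame: the origin (TCP) lies midway between the tips of the shut fingers; the grasp point (between the pads) lies 19 mm behind it; z points along the fingers, y is the line along which they close (so a half turn about z gives the same grasp; the last joint's range is limited). The gripper opens to 87 mm and grips with 3 to 60 N. Pads are 19 mm wide; open, the fingers measure 117 mm over their backs; the gripper's body (75 mm by 190 mm) begins 51 mm behind the grasp point.
Start: joints at [67.328, 18.392, -4.016, 83.108, 1.295, 78.541, -3.26], TCP at [0.259, -0.596, 0.223] pointing down, gripper open.
Joint ranges: [-163.93, 163.93], [-17.29, 119.83], [-79.2, 71.16], [3.27, 140.29], [-89.18, 269.18], [5.43, 117.66], [-154.24, 154.24]. Speed limits (degrees/s): [147.25, 147.25, 180, 180, 180, 180, 180].

### API

Orientations are given as [roll, pitch, yaw] about the fixed x, y, z axes, in that order (R = Rz(yaw) Ry(pitch) Rx(roll)).
In Python, from cell import env gives the robot as it stands.
- The arm moves only by the tool step_arm, never from a script. Its argument "moves" is a list of rows, each an object with "dp": the shift along the tool's x, y, z in mm, a list of three; "dr": the turn, a rotation vector about the tool's x, y, z in rad, a list of three; "fingers": the closure, from 0 (fully open) to 1 (shut). In form: [{"dp": [dx, dy, dz], "dr": [ax, ay, az], "fingers": fingers}, ...]. A call has exactly 5 rows; each row shifts and turns the commanded pose from where the row before left it, along the tool's axes as they then stand; what a row does not reach is not made up. A row lasts 1/8 s, in which the tool goes at most 62.5 mm and 10.7 degrees, less where a joint would pass 70% of its speed; a pose out of reach is approached as far as the arm can. A call with a gripper value outside its range is refused whole. The fingers move at their own pace and stop on an object; "squeeze" is the grip in N (left out, the last holds). Time passes only in rows, so rows that do not move let the fingers close, or fill a call up. It gives the time, the measured TCP pose, the force, the opening and the grip force at its end, in the units of the state.
- env.get_obs(): the state, without advancing time (a new reading comes with each control period).
- env.read_camera(name): name is "scene" or "side" or "wrist"; returns the picture (480x640x3 uint8, red, green, blue); there is no depth.
- env.camera_model(name): a dict with "fx", "fy", "cx", "cy" (pixels), "R" (3x3) and "t" (3): a world point X has camera coordinates R X + t. Camera axes: x right, y down, z forward; pixel columns grow to the right and rows downward; lengths in m; the calibration is good to about 2 mm. A picture is of the moment at which its call begins: read the wrist's pose just before it. camera_model takes no time and is no camera call; for the wrist camera it gives the pose at the moment of the call.
- env.sign_off(): hands the job in; it is judged then, once.
The state is a dict: "time_s": time; "qpos": joint angles; "joint_velocities": joint speeds; "effort": joint torques, N m; "tool_pos": TCP position; "tool_rot": TCP orientation; "force": force on the tool from outside, world axes, zero at the start; "wrist_torque": the same for the moment, N m; "grip_width": finger opening in m; "grasp_force": force on a finger pad.
Only numpy, scipy, OpenCV 4.12 (cv2) and the standard library are available. Lean on these libraries where they do the work, as an engineer would, in place of code of your own. Each camera call takes 0.05 s, during which the arm holds its last target. There are 200 camera calls.

## Working session

There is one attempt and no reset: what is moved stays moved. The work goes in short steps, Python scripts to look and compute and a tool call to move; the robot and the scene stay as the last step left them, time stands still between calls to the robot, and variables do not carry over. Pictures are saved under pics/ and viewed, at most 10 in all, crops included, and the job is handed in when it is done.

Besides the shell and the picture viewer there is one more tool, called after "Call:" by a JSON object that holds its "api" and its "payload". step_arm: Moves the arm, as the interface text tells. Its arguments: {"type":"object","properties":{"moves":{"type":"array","items":{"type":"object","properties":{"dp":{"type":"array","items":{"type":"number"}},"dr":{"type":"array","items":{"type":"number"}},"fingers":{"type":"number"}}}},"squeeze":{"type":"number"}},"required":["moves"]}

```bash
mkdir -p pics; ls
python3 - <<'E'
from cell import env
import cv2
o=env.get_obs();print(o)
for n in ("scene","side"):
    m=env.camera_model(n);print(n,m)
    cv2.imwrite(f"pics/{n}0.png",env.read_camera(n)[:,:,::-1])
E
```

```text
pics
{'time_s': 0.0, 'qpos': array([67.32833204, 18.43965302, -4.01614651, 83.17326339,  1.29671796,
       78.53961309, -3.26026519]), 'joint_velocities': array([-0.04345385,  0.00660495,  0.00658046, -0.04316514,  0.05278383,
        0.058706  ,  0.01427619]), 'effort': array([ 1.20704331e-04, -4.91294146e+01, -4.03523566e-01, -3.12523019e+01,
       -6.39109151e-02,  4.36474197e-02,  1.59571709e-04]), 'tool_pos': array([ 0.25871155, -0.59571402,  0.22146922]), 'tool_rot': array([-1.79892808e+02,  7.08871273e-03,  2.34820493e+01]), 'force': array([-1.09713598,  0.05045637, -0.42470162]), 'wrist_torque': array([ 0.00144066, -0.02863785, -0.0167843 ]), 'grasp_force': 0.0, 'grip_width': 0.08692755234491541}
scene {'fx': 478.63709950081324, 'fy': 478.63709950081324, 'cx': 317.42885489640156, 'cy': 243.2968626510924, 'R': array([[-0.73772236, -0.67498009,  0.01294607],
       [-0.29223019,  0.30199006, -0.90741585],
       [ 0.60857805, -0.67320419, -0.42003438]]), 't': array([0.45468808, 0.35882898, 1.09066925])}
side {'fx': 452.0038466668217, 'fy': 452.0038466668217, 'cx': 319.79194116165684, 'cy': 237.79016248968253, 'R': array([[ 0.96434167, -0.26432221, -0.01337568],
       [-0.17432268, -0.59633948, -0.78357566],
       [ 0.19914001,  0.75796635, -0.62115237]]), 't': array([-0.47115247,  0.36093757,  0.99712022])}
```

View pics/scene0.png

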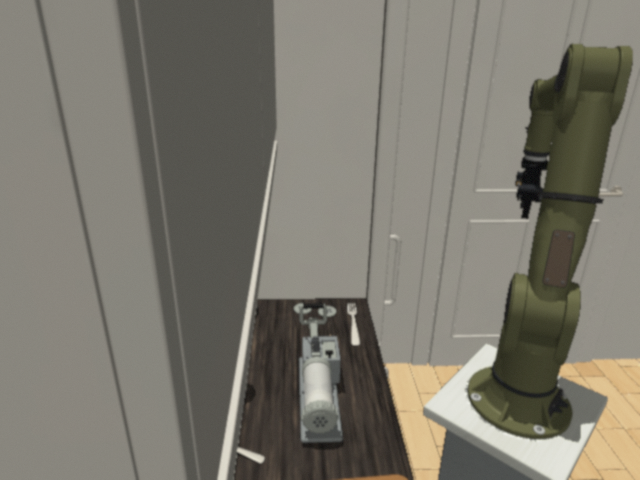

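View pics/side0.png

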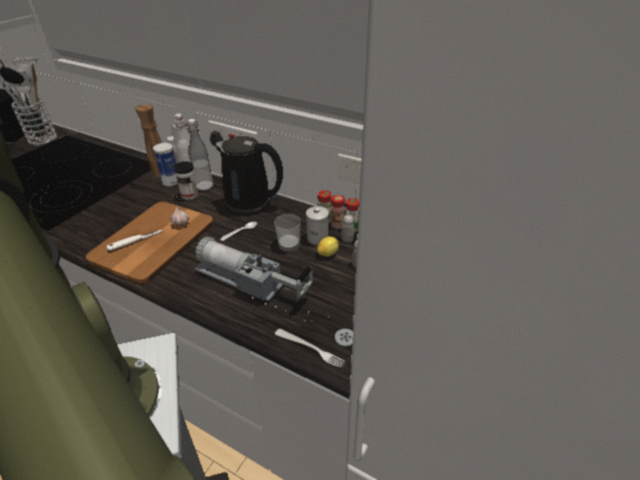

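The side view shows the press (barrel at about (225,255), housing (262,280), handle (305,282)). The scene view shows it end-on at (320,370), with the tab near (315,340) and the handle near (318,310). I'll enlarge both.

```bash
cat > h.py <<'E'
import numpy as np,cv2
from scipy.spatial.transform import Rotation as Rn
from cell import env
def ray(m,px):
    R=np.array(m["R"]);t=np.array(m["t"]);c=-R.T@t
    d=R.T@np.array([(px[0]-m["cx"])/m["fx"],(px[1]-m["cy"])/m["fy"],1]);return c,d/np.linalg.norm(d)
def plane(m,px,z):
    c,d=ray(m,px);return c+d*(z-c[2])/d[2]
def tri(obs):
    A=np.zeros((3,3));b=np.zeros(3);rs=[ray(m,p) for m,p in obs]
    for c,d in rs:
        P=np.eye(3)-np.outer(d,d);A+=P;b+=P@c
    X=np.linalg.solve(A,b);return X,[np.linalg.norm((np.eye(3)-np.outer(d,d))@(X-c)) for c,d in rs]
def proj(m,X):
    p=np.array(m["R"])@X+np.array(m["t"]);return m["fx"]*p[0]/p[2]+m["cx"],m["fy"]*p[1]/p[2]+m["cy"]
E
python3 - <<'E'
from h import *
a=cv2.imread("pics/scene0.png")[290:450,270:390]; b=cv2.imread("pics/side0.png")[225:315,185:325]
a=cv2.resize(a,None,fx=3.3,fy=3.3,interpolation=cv2.INTER_CUBIC);b=cv2.resize(b,None,fx=2.8,fy=2.8,interpolation=cv2.INTER_CUBIC)
o=np.zeros((528,800,3),np.uint8);o[:a.shape[0],:a.shape[1]]=a;o[:b.shape[0],400:400+b.shape[1]]=b
cv2.imwrite("pics/c1.png",o)
E
```

```text
(no output)
```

View pics/c1.png

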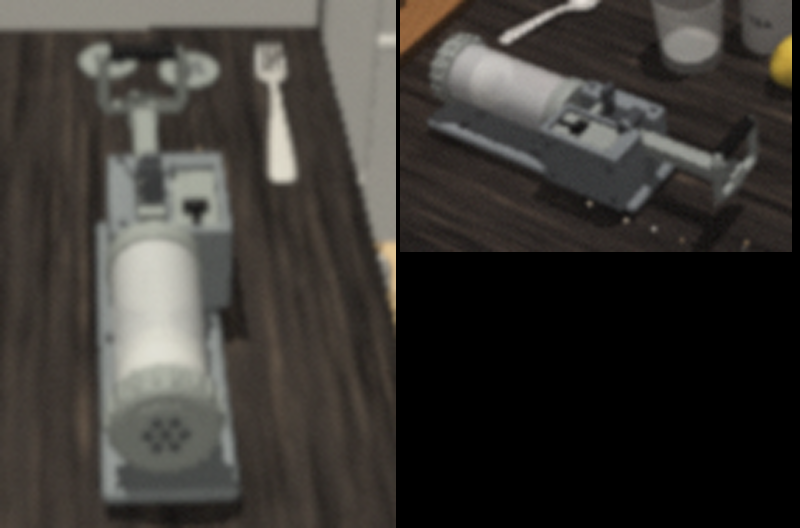

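The crop shows the crossbar at scene (313,305.5) and side (305.4,274.6), the catch nub at (329,352.7) and (247,270.4), and the tab top at about (315.8,339.4) and (259,256.4).

Run:
```python
from h import *
s=env.camera_model("scene");d=env.camera_model("side")
for n,a,b in [("bar",(313,305.5),(305.4,274.6)),("nub",(329.1,352.7),(247.1,270.4)),("tab",(315.8,339.4),(258.9,256.4))]:
    X,e=tri([(s,a),(d,b)]);print(n,X.round(4),np.round(e,4))
p=lambda u,v:(u/3.3+270,v/3.3+290)
for n,q,z in [("houseNL",(108,155),.086),("houseFR",(222,155),.086),("houseNR",(230,230),.086),("bar",(142,51),.112),("nub",(195,207),.086)]: print(n,plane(s,p(*q),z).round(4))
w=env.camera_model("wrist");R=np.array(w["R"]);c=-R.T@w["t"];T=Rn.from_euler("xyz",env.get_obs()["tool_rot"],degrees=True).as_matrix()
print("cam in tool",(T.T@(c-env.get_obs()["tool_pos"])).round(3),(R@T).round(3),w["fx"],w["cx"],w["cy"])
print("cab edge", [plane(s,q,.463).round(3) for q in ((275,142),(235,400))])
```

```text
bar [0.4936 0.1554 0.1119] [0.0019 0.0019]
nub [0.3565 0.2457 0.0836] [0.0001 0.0001]
tab [0.3908 0.2577 0.112 ] [0.0029 0.0029]
houseNL [0.4406 0.2463 0.086 ]
houseFR [0.38   0.1888 0.086 ]
houseNR [0.3204 0.2506 0.086 ]
bar [0.4912 0.1558 0.112 ]
nub [0.3543 0.2482 0.086 ]
cam in tool [ 0.069  0.001 -0.161] [[ 0.     1.     0.001]
 [-0.966  0.    -0.259]
 [-0.259 -0.001  0.966]] 330.4845132698354 320.4370136000063 242.31733308604507
cab edge [array([0.788, 0.002, 0.463]), array([0.057, 0.732, 0.463])]
```

```bash
cat >> h.py <<'E'
def plan(*wps):
    """wps: (pos, yaw_deg, lean_deg, z-tool pointing down) -> total tool-frame dp (mm) & rotvec between successive poses, from current."""
    o=env.get_obs();p=np.array(o["tool_pos"]);R=Rn.from_euler("xyz",o["tool_rot"],degrees=True)
    print("now",p.round(4),np.round(o["tool_rot"],1),"F",np.round(o["force"],1),"t",round(o["time_s"],2))
    for q,rot in wps:
        R2=Rn.from_euler("xyz",rot,degrees=True)
        print("dp@start-axes",(R.inv().apply(np.array(q)-p)*1000).round(1),"dr",(R.inv()*R2).as_rotvec().round(4)); p=np.array(q);R=R2
E
python3 - <<'E'
from h import *
d=env.camera_model("side")
uv=lambda X:(round((X[0]-X[1])/2**.5,3),round((X[0]+X[1])/2**.5,3))
for q in [(353,385),(357,330),(345,337)]: X=plane(d,q,0);print(q,X.round(3),uv(X))
s=env.camera_model("scene")
for q in [(366,297),(405,450)]: X=plane(s,q,0);print(q,X.round(3),uv(X))
plan(((.36,-.22,.30),(180,0,23.5)),((.37,.16,.32),(180,0,45.4)))
E
```

```text
(353, 385) [ 0.536 -0.109  0.   ] (np.float64(0.457), np.float64(0.302))
(357, 330) [0.597 0.039 0.   ] (np.float64(0.395), np.float64(0.45))
(345, 337) [0.561 0.026 0.   ] (np.float64(0.378), np.float64(0.415))
(366, 297) [ 0.525 -0.125  0.   ] (np.float64(0.46), np.float64(0.283))
(405, 450) [0.11  0.293 0.   ] (np.float64(-0.129), np.float64(0.285))
now [ 0.2588 -0.5957  0.2216] [-179.9    0.    23.5] F [ 0.4 -0.9  0. ] t 0.1
dp@start-axes [ 242.6 -304.4  -77.9] dr [-0.0017  0.0001 -0.0003]
dp@start-axes [ 160.7 -344.5  -20. ] dr [ 0.      0.     -0.3822]
```

Call:
{"api": "step_arm", "payload": {"moves": [{"dp": [30, -38, -10], "fingers": 1}, {"dp": [30, -38, -10], "fingers": 1}, {"dp": [30, -38, -10], "fingers": 1}, {"dp": [30, -38, -10], "fingers": 1}, {"dp": [30, -38, -10], "fingers": 1}]}}

```text
validation failed for argument at $.mo...
```

Call:
{"api": "step_arm", "payload": {"moves": [{"dp": [30, -38, -10], "fingers": 1}, {"dp": [30, -38, -10], "fingers": 1}, {"dp": [30, -38, -8], "fingers": 1}, {"dp": [23, -49, -3], "fingers": 1}, {"dp": [23, -49, -3], "fingers": 1}]}}

```text
validation failed for argument at $.mo...
```

Call:
{"api": "step_arm", "payload": {"moves": [{"dp": [23, -49, -3], "fingers": 1}, {"dp": [23, -49, -3], "fingers": 1}, {"dp": [23, -49, -3], "fingers": 1}, {"dp": [23, -49, -3], "fingers": 1}, {"dp": [23, -49, -3], "fingers": 1}]}}

```text
validation failed for argument at $.mo...
```

Every row needs `dr` as well.

Call:
{"api": "step_arm", "payload": {"moves": [{"dp": [30, -38, -10], "dr": [0, 0, 0], "fingers": 1.0}, {"dp": [30, -38, -10], "dr": [0, 0, 0], "fingers": 1.0}, {"dp": [30, -38, -10], "dr": [0, 0, 0], "fingers": 1.0}, {"dp": [30, -38, -10], "dr": [0, 0, 0], "fingers": 1.0}, {"dp": [30, -38, -10], "dr": [0, 0, 0], "fingers": 1.0}]}}

```text
time_s: 0.72
tool_pos: [0.321, -0.3604, 0.2725]
tool_rot: [-180.0, 0.0, 23.5]
force: [0.1, 0.2, 0.3]
grip_width: 0.0449
grasp_force: 0.0
```

Call:
{"api": "step_arm", "payload": {"moves": [{"dp": [30, -38, -10], "dr": [0, 0, 0], "fingers": 1.0}, {"dp": [30, -38, -10], "dr": [0, 0, 0], "fingers": 1.0}, {"dp": [30, -38, -8], "dr": [0, 0, 0], "fingers": 1.0}, {"dp": [23, -49, -3], "dr": [0, 0, 0], "fingers": 1.0}, {"dp": [23, -49, -3], "dr": [0, 0, 0], "fingers": 1.0}]}}

```text
time_s: 1.35
tool_pos: [0.3606, -0.1119, 0.3062]
tool_rot: [-180.0, 0.1, 23.4]
force: [-8.5, -0.3, 6.9]
grip_width: 0.0017
grasp_force: 0.0
```

Call:
{"api": "step_arm", "payload": {"moves": [{"dp": [23, -49, -3], "dr": [0, 0, 0], "fingers": 1.0}, {"dp": [23, -49, -3], "dr": [0, 0, 0], "fingers": 1.0}, {"dp": [23, -49, -3], "dr": [0, 0, 0], "fingers": 1.0}, {"dp": [23, -49, -3], "dr": [0, 0, 0], "fingers": 1.0}, {"dp": [23, -49, -3], "dr": [0, 0, 0], "fingers": 1.0}]}}

```text
time_s: 1.98
tool_pos: [0.3748, 0.1162, 0.3201]
tool_rot: [-179.9, 0.2, 23.5]
force: [0.5, -0.3, 0.1]
grip_width: 0.0005
grasp_force: 0.0
```

Call:
{"api": "step_arm", "payload": {"moves": [{"dp": [0, 0, 0], "dr": [0, 0, -0.13], "fingers": 1.0}, {"dp": [0, 0, 0], "dr": [0, 0, -0.13], "fingers": 1.0}, {"dp": [0, 0, 0], "dr": [0, 0, -0.12], "fingers": 1.0}, {"dp": [0, 0, 0], "dr": [0, 0, 0], "fingers": 1.0}, {"dp": [0, 0, 0], "dr": [0, 0, 0], "fingers": 1.0}]}}

```text
time_s: 2.6
tool_pos: [0.3752, 0.1141, 0.32]
tool_rot: [-179.8, 0.2, 45.1]
force: [0.4, -0.7, 0.3]
grip_width: 0.0006
grasp_force: 0.0
```

Run:
```python
from h import *
import json
print(env.get_obs()["qpos"].round(1))
m=env.camera_model("wrist");im=env.read_camera("wrist")[:,:,::-1];cv2.imwrite("pics/w1.png",im)
json.dump({k:np.array(v).tolist() for k,v in m.items()},open("w1.json","w"))
```

```text
[ -0.5 -14.8 -16.1 105.8  -4.1  88.7 -60.9]
```

View pics/w1.png

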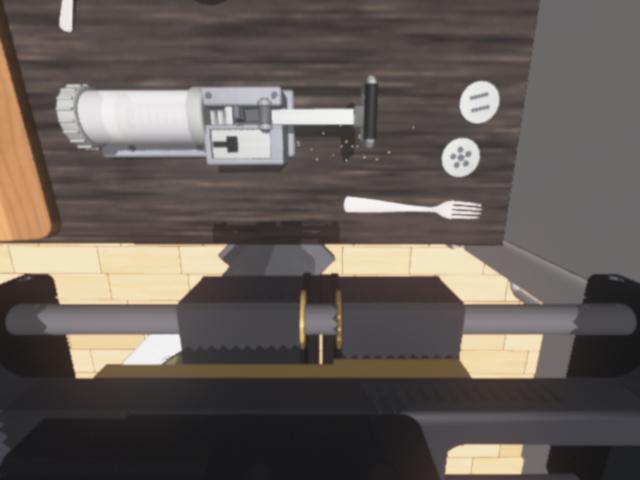

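The wrist view shows the housing at (203–292, 87–165), the catch nub at about (229,144), the pivot and tab at about (215–270,113) and the crossbar from (371,75) to (370,147). I'll enlarge it.

Run:
```python
import cv2
a=cv2.imread("pics/w1.png")[70:175,190:385]
cv2.imwrite("pics/w1c.png",cv2.resize(a,None,fx=4,fy=4,interpolation=cv2.INTER_CUBIC))
```

```text
(no output)
```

View pics/w1c.png

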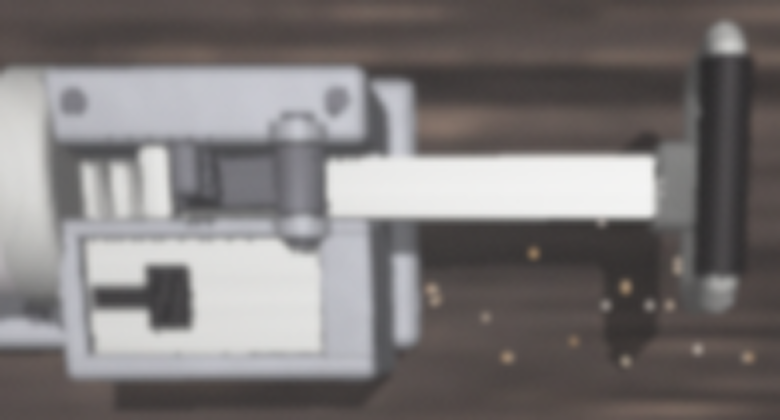

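The crop shows the nub at (170,296) with its +x face at 190, the recess at x 88–320 and y 238–355, the pivot pin at (299,180), the tab top at about (186,165) and the crossbar at (723,165).

Run:
```python
from h import *
import json
w=json.load(open("w1.json"));d=env.camera_model("side");s=env.camera_model("scene")
p=lambda u,v:((u+.5)/4-.5+190,(v+.5)/4-.5+70)
cs=lambda u,v:(u/3.3+270,v/3.3+290)
ds=lambda u,v:((u-400)/2.8+185,v/2.8+225)
print("bar",tri([(w,p(723,165)),(s,cs(142,51)),(d,ds(737,139))]))
print("nub",tri([(w,p(170,296)),(s,cs(195,207)),(d,ds(574,127))]))
W=lambda u,v,z:plane(w,p(u,v),z)
bar=W(723,165,.112);nub=W(170,296,.086)
e1,e2=W(725,45,.112),W(715,285,.112)
ax=e1-e2;print("bar yaw axis deg",np.degrees(np.arctan2(ax[1],ax[0])))
a,b=W(88,238,.086),W(320,238,.086);c,dd=W(88,355,.086),W(320,355,.086)
for t,(q,r) in {"rec top":(a,b),"rec bot":(c,dd),"hous bot":(W(75,375,.086),W(380,375,.086)),"hous top":(W(55,67,.086),W(365,67,.086))}.items():
    v=r-q;print(t,np.degrees(np.arctan2(v[1],v[0])).round(2),np.linalg.norm(v).round(4))
th=np.radians(-44.8);X=np.array([np.cos(th),np.sin(th)]);Y=np.array([-X[1],X[0]])
O1=nub[:2]+.014*X+.031*Y
print("nub",nub,"O(nub)",O1)
piv=W(299,180,.094)[:2];print("O(pivot)",piv-.026*X)
rc=(a+b+c+dd)[:2]/4;print("O(recess)",rc+.004*X+.031*Y)
print("bar",bar,"in press",[(bar[:2]-O1)@X,(bar[:2]-O1)@Y])
t=W(186,165,.116)[:2]-O1;print("tab",t@X,t@Y)
f=W(190,296,.086)[:2]-O1;print("face x",f@X)
```

```text
bar (array([0.49224106, 0.15618654, 0.11203116]), [np.float64(0.0020704705455552416), np.float64(0.0010826765290440252), np.float64(0.002866383075162525)])
nub (array([0.35735619, 0.24436439, 0.08313502]), [np.float64(0.001641863315732637), np.float64(0.0007347050623800742), np.float64(0.0015017103772131603)])
bar yaw axis deg 44.82904903727492
rec top -44.87 0.0659
rec bot -44.85 0.0673
hous bot -44.85 0.0889
hous top -44.89 0.0853
nub [0.35875715 0.24236485 0.086     ] O(nub) [0.3905348  0.25449666]
O(pivot) [0.38986399 0.25419542]
O(recess) [0.39011185 0.25445671]
bar [0.49024814 0.15683614 0.112     ] in press [np.float64(0.13956861520133154), np.float64(0.0009643806408763212)]
tab 0.0002506401432511217 0.0006985039603595979
face x -0.008259213611046893
```

```bash
cat >> h.py <<'E'
O=np.array([.3902,.2545]);YAW=-44.86
_X=np.array([np.cos(np.radians(YAW)),np.sin(np.radians(YAW))]);_Y=np.array([-_X[1],_X[0]])
def P(x,y,z): return (*(O+_X*x/1000+_Y*y/1000),z/1000)
def inpress(q): v=np.array(q[:2])-O;return np.round([v@_X*1000,v@_Y*1000,q[2]*1000],1)
D=(180,0,90+YAW)
E
python3 - <<'E'
from h import *
print(inpress(env.get_obs()["tool_pos"]))
plan((P(11,-31,125),D),(P(11,-31,83),D),(P(-9,-31,83),D))
E
```

```text
[  88.4 -110.1  320.1]
now [0.3752 0.1141 0.3201] [-179.8    0.2   45.2] F [0.7 0.1 0.2] t 2.65
dp@start-axes [ 79.8 -76.9 195. ] dr [-0.0027  0.0032  0.0003]
dp@start-axes [-0. -0. 42.] dr [0. 0. 0.]
dp@start-axes [  0. -20.  -0.] dr [0. 0. 0.]
```

Call:
{"api": "step_arm", "payload": {"moves": [{"dp": [20, -19, 48], "dr": [0, 0, 0], "fingers": 1.0}, {"dp": [20, -19, 49], "dr": [0, 0, 0], "fingers": 1.0}, {"dp": [20, -19, 49], "dr": [0, 0, 0], "fingers": 1.0}, {"dp": [20, -20, 49], "dr": [-0.003, 0.003, 0], "fingers": 1.0}, {"dp": [0, 0, 0], "dr": [0, 0, 0], "fingers": 1.0}]}}

```text
time_s: 3.28
tool_pos: [0.3729, 0.2254, 0.1217]
tool_rot: [-179.8, 0.4, 45.4]
force: [0.2, -0.2, 0.1]
grip_width: 0.0006
grasp_force: 0.0
```

Run:
```python
from h import *
print(inpress(env.get_obs()["tool_pos"]),env.get_obs()["qpos"].round(1))
plan((P(11,-31,125),D),(P(11,-31,83),D))
m=env.camera_model("wrist");im=env.read_camera("wrist")[:,:,::-1]
p=env.get_obs()["tool_pos"];print("tcp px",proj(m,p), "recess pt px",proj(m,np.array(P(11,-31,80))))
cv2.imwrite("pics/w2.png",im[100:400,120:520])
```

```text
[  8.3 -32.8 121.7] [ -6.2  -2.1 -27.6 118.1  -1.2  64.2 -77.9]
now [0.3729 0.2254 0.1217] [-179.8    0.4   45.4] F [ 0.2 -0.2  0.1] t 3.27
dp@start-axes [ 1.8  2.7 -3.4] dr [-0.0033  0.0068  0.0047]
dp@start-axes [-0. -0. 42.] dr [0. 0. 0.]
tcp px (np.float64(323.73273950164395), np.float64(289.31329572769175)) recess pt px (np.float64(324.83363645111933), np.float64(260.92952429994045))
```

View pics/w2.png

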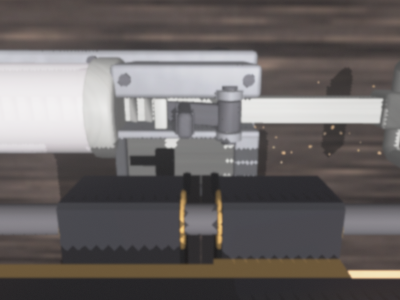

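The wrist crop shows the fingertips at (182–220, ~178), just in front of the nub at (165,160), over the free part of the recess. I'll descend into it.

Call:
{"api": "step_arm", "payload": {"moves": [{"dp": [2, 3, 6], "dr": [-0.003, 0.007, 0.005], "fingers": 1.0}, {"dp": [0, 0, 10], "dr": [0, 0, 0], "fingers": 1.0}, {"dp": [0, 0, 10], "dr": [0, 0, 0], "fingers": 1.0}, {"dp": [0, 0, 10], "dr": [0, 0, 0], "fingers": 1.0}, {"dp": [0, 0, 0], "dr": [0, 0, 0], "fingers": 1.0}]}}

```text
time_s: 3.95
tool_pos: [0.3792, 0.224, 0.0882]
tool_rot: [179.8, -0.3, 45.0]
force: [-0.2, 0.4, 0.7]
grip_width: 0.0004
grasp_force: 0.0
```

Run:
```python
from h import *
print(inpress(env.get_obs()["tool_pos"]))
plan((P(11,-31,83),D))
```

```text
[ 13.7 -29.3  88.2]
now [0.3792 0.224  0.0882] [179.8  -0.3  45. ] F [-0.2  0.4  0.7] t 3.95
dp@start-axes [-1.7 -2.7  5.2] dr [ 0.0026 -0.0052 -0.0031]
```

Call:
{"api": "step_arm", "payload": {"moves": [{"dp": [-2, -3, 0], "dr": [0, 0, 0], "fingers": 1.0}, {"dp": [0, 0, 3], "dr": [0, 0, 0], "fingers": 1.0}, {"dp": [0, 0, 2], "dr": [0, 0, 0], "fingers": 1.0}, {"dp": [0, 0, 0], "dr": [0, 0, 0], "fingers": 1.0}, {"dp": [0, 0, 0], "dr": [0, 0, 0], "fingers": 1.0}]}}

```text
time_s: 4.58
tool_pos: [0.3765, 0.2252, 0.0842]
tool_rot: [179.8, -0.4, 45.0]
force: [-0.2, -0.2, 0.3]
grip_width: 0.0003
grasp_force: 0.0
```

Run:
```python
from h import *
print(inpress(env.get_obs()["tool_pos"]))
plan((P(11,-31,83),D))
```

```text
[ 11.  -30.4  84.2]
now [0.3765 0.2252 0.0842] [179.8  -0.4  45. ] F [-0.2 -0.2  0.3] t 4.58
dp@start-axes [-0.6  0.   1.2] dr [ 0.0034 -0.0071 -0.0031]
```

Call:
{"api": "step_arm", "payload": {"moves": [{"dp": [0, 0, 1.5], "dr": [0, 0, 0], "fingers": 1.0}, {"dp": [0, -3, 0], "dr": [0, 0, 0], "fingers": 1.0}, {"dp": [0, -3, 0], "dr": [0, 0, 0], "fingers": 1.0}, {"dp": [0, -3, 0], "dr": [0, 0, 0], "fingers": 1.0}, {"dp": [0, -3, 0], "dr": [0, 0, 0], "fingers": 1.0}]}}

```text
time_s: 5.2
tool_pos: [0.3682, 0.2336, 0.0827]
tool_rot: [179.8, -0.4, 45.0]
force: [1.8, -1.9, -1.6]
grip_width: 0.0004
grasp_force: 1.0
```

Call:
{"api": "step_arm", "payload": {"moves": [{"dp": [0, -3, 0], "dr": [0, 0, 0], "fingers": 1.0}, {"dp": [0, -3, 0], "dr": [0, 0, 0], "fingers": 1.0}, {"dp": [0, -2, 0], "dr": [0, 0, 0], "fingers": 1.0}, {"dp": [0, -2, 0], "dr": [0, 0, 0], "fingers": 1.0}, {"dp": [0, 0, 0], "dr": [0, 0, 0], "fingers": 1.0}]}}

```text
time_s: 5.82
tool_pos: [0.3607, 0.241, 0.0826]
tool_rot: [179.8, -0.4, 45.0]
force: [0.5, -1.4, 0.3]
grip_width: 0.0005
grasp_force: 0.6
```

Run:
```python
from h import *
print(inpress(env.get_obs()["tool_pos"]))
plan((P(-14,-31,83),D))
```

```text
[-11.4 -30.4  82.6]
now [0.3607 0.241  0.0826] [179.8  -0.4  45. ] F [ 0.5 -1.4  0.3] t 5.83
dp@start-axes [-0.6 -2.6 -0.4] dr [ 0.0031 -0.007  -0.0028]
```

Pushing at about 2 N. I'll continue until the force rises at the stop.

Call:
{"api": "step_arm", "payload": {"moves": [{"dp": [0, -1.5, 0], "dr": [0, 0, 0], "fingers": 1.0}, {"dp": [0, -1.5, 0], "dr": [0, 0, 0], "fingers": 1.0}, {"dp": [0, -1, 0], "dr": [0, 0, 0], "fingers": 1.0}, {"dp": [0, -1, 0], "dr": [0, 0, 0], "fingers": 1.0}, {"dp": [0, 0, 0], "dr": [0, 0, 0], "fingers": 1.0}]}}

```text
time_s: 6.45
tool_pos: [0.3575, 0.2441, 0.0826]
tool_rot: [179.8, -0.4, 45.0]
force: [2.1, -1.4, 1.7]
grip_width: 0.0008
grasp_force: 1.5
```

Run:
```python
from h import *
print(inpress(env.get_obs()["tool_pos"]),env.get_obs()["force"])
```

```text
[-15.8 -30.4  82.6] [ 2.05480694 -1.42247098  1.65251116]
```

Call:
{"api": "step_arm", "payload": {"moves": [{"dp": [0, -1, 0], "dr": [0, 0, 0], "fingers": 1.0}, {"dp": [0, -1, 0], "dr": [0, 0, 0], "fingers": 1.0}, {"dp": [0, -1, 0], "dr": [0, 0, 0], "fingers": 1.0}, {"dp": [0, 0, 0], "dr": [0, 0, 0], "fingers": 1.0}, {"dp": [0, 0, 0], "dr": [0, 0, 0], "fingers": 1.0}]}}

```text
time_s: 7.08
tool_pos: [0.3573, 0.2443, 0.0827]
tool_rot: [179.6, -0.4, 44.9]
force: [6.4, -6.8, -0.5]
grip_width: 0.0002
grasp_force: 4.8
```

Run:
```python
from h import *
print(inpress(env.get_obs()["tool_pos"]),env.get_obs()["force"])
```

```text
[-16.1 -30.4  82.7] [ 6.43931019 -6.80353604 -0.53110699]
```

Call:
{"api": "step_arm", "payload": {"moves": [{"dp": [0, 4, 0], "dr": [0, 0, 0], "fingers": 1.0}, {"dp": [0, 0, -12], "dr": [0, 0, 0], "fingers": 1.0}, {"dp": [0, 0, -12], "dr": [0, 0, 0], "fingers": 1.0}, {"dp": [0, -6, -2], "dr": [0.006, -0.007, -0.003], "fingers": 1.0}, {"dp": [0, -6, 0], "dr": [0, 0, 0], "fingers": 1.0}]}}

```text
time_s: 7.7
tool_pos: [0.3492, 0.2527, 0.1089]
tool_rot: [-179.8, -0.0, 45.1]
force: [0.1, -0.2, -0.3]
grip_width: 0.0005
grasp_force: 0.0
```

Run:
```python
from h import *
print(inpress(env.get_obs()["tool_pos"]),env.get_obs()["force"])
plan((P(-24,0,106),D))
im=env.read_camera("wrist")[:,:,::-1]
cv2.imwrite("pics/w3.png",cv2.resize(im[100:340,120:520],None,fx=2,fy=2))
```

```text
[-27.8 -30.2 108.9] [ 0.14242662 -0.20465352 -0.31802813]
now [0.3492 0.2527 0.1089] [-179.8   -0.    45.1] F [ 0.1 -0.2 -0.3] t 7.7
dp@start-axes [30.2  3.8  2.9] dr [-0.0028 -0.0006  0.0002]
```

View pics/w3.png

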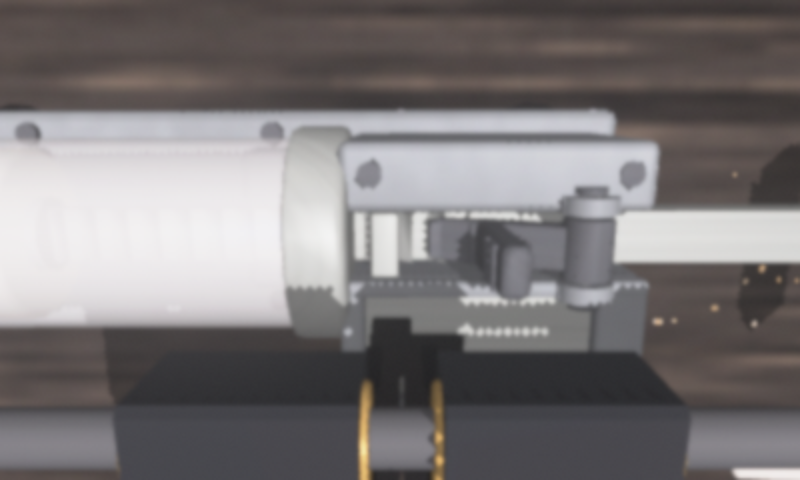

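The wrist view shows the nub at (391,335), which is about press x −30, so the catch is fully free. The tab stands at (510,265). Next I'll go behind the tab.

Call:
{"api": "step_arm", "payload": {"moves": [{"dp": [10, 1, 2], "dr": [0, 0, 0], "fingers": 1.0}, {"dp": [10, 1, 0], "dr": [0, 0, 0], "fingers": 1.0}, {"dp": [9, 1, 0], "dr": [0, 0, 0], "fingers": 1.0}, {"dp": [0, 0, 0], "dr": [0, 0, 0], "fingers": 1.0}, {"dp": [0, 0, 0], "dr": [0, 0, 0], "fingers": 1.0}]}}

```text
time_s: 8.38
tool_pos: [0.3718, 0.2703, 0.1063]
tool_rot: [-179.8, 0.0, 45.1]
force: [0.3, -0.6, -0.7]
grip_width: 0.0003
grasp_force: 0.0
```

Run:
```python
from h import *
o=env.get_obs();print(inpress(o["tool_pos"]),o["force"],o["qpos"].round(1))
plan((P(-24,0,106),D))
h=8
for th in range(0,111,10):
    a=np.radians(144.6-th);print(th,np.round([26+38*np.cos(a)-h,86+38*np.sin(a)],1))
```

```text
[-24.2  -1.7 106.3] [ 0.30474449 -0.60429718 -0.65059509] [ -9.    2.1 -30.4 116.3   1.   61.9 -84.8]
now [0.3718 0.2703 0.1063] [-179.8    0.    45.1] F [ 0.3 -0.6 -0.7] t 8.38
dp@start-axes [1.7 0.2 0.3] dr [-0.0029  0.0006 -0.0002]
0 [-13. 108.]
10 [ -8.7 113.1]
20 [ -3.6 117.3]
30 [  2.2 120.6]
40 [  8.4 122.8]
50 [ 15.  123.9]
60 [ 21.6 123.8]
70 [ 28.1 122.6]
80 [ 34.3 120.3]
90 [ 40. 117.]
100 [ 45.1 112.7]
110 [ 49.3 107.6]
```

Call:
{"api": "step_arm", "payload": {"moves": [{"dp": [1.5, 6, 0], "dr": [0, 0, 0], "fingers": 1.0}, {"dp": [0, 5, 0], "dr": [0, 0, 0], "fingers": 1.0}, {"dp": [0, 4.5, -5], "dr": [0, 0, 0], "fingers": 1.0}, {"dp": [0, 5, -4], "dr": [0, 0, 0], "fingers": 1.0}, {"dp": [0, 6, -3.5], "dr": [0, 0, 0], "fingers": 1.0}]}}

```text
time_s: 9.0
tool_pos: [0.3924, 0.2523, 0.1195]
tool_rot: [-179.9, -0.0, 45.1]
force: [-0.4, -0.0, 0.7]
grip_width: 0.0004
grasp_force: 0.3
```

Run:
```python
from h import *
o=env.get_obs();print(inpress(o["tool_pos"]),o["force"])
```

```text
[  3.1   0.  119.5] [-0.36920173 -0.01875147  0.67552534]
```

Call:
{"api": "step_arm", "payload": {"moves": [{"dp": [0, 6, -2], "dr": [0, 0, 0], "fingers": 1.0}, {"dp": [0, 6.5, -1], "dr": [0, 0, 0], "fingers": 1.0}, {"dp": [0, 6.5, 0], "dr": [0, 0, 0], "fingers": 1.0}, {"dp": [0, 6.5, 1], "dr": [0, 0, 0], "fingers": 1.0}, {"dp": [0, 6.5, 2.5], "dr": [0, 0, 0], "fingers": 1.0}]}}

```text
time_s: 9.62
tool_pos: [0.4148, 0.2297, 0.1181]
tool_rot: [-179.9, 0.0, 45.1]
force: [0.0, 0.8, 0.4]
grip_width: 0.0004
grasp_force: 0.0
```

Call:
{"api": "step_arm", "payload": {"moves": [{"dp": [0, 6, 3.5], "dr": [0, 0, 0], "fingers": 1.0}, {"dp": [0, 6, 4], "dr": [0, 0, 0], "fingers": 1.0}, {"dp": [0, 5, 3], "dr": [0, 0, 0], "fingers": 1.0}, {"dp": [0, 4, 0], "dr": [0, 0, 0], "fingers": 1.0}, {"dp": [0, 0, 0], "dr": [0, 0, 0], "fingers": 1.0}]}}

```text
time_s: 10.25
tool_pos: [0.4305, 0.215, 0.1081]
tool_rot: [-179.9, -0.1, 45.1]
force: [1.8, -0.8, 3.3]
grip_width: 0.0009
grasp_force: 2.0
```

Run:
```python
from h import *
o=env.get_obs();print(inpress(o["tool_pos"]),o["force"])
im=env.read_camera("wrist")[:,:,::-1]
cv2.imwrite("pics/w4.png",im[100:400,120:520])
```

```text
[ 56.4   0.4 108.1] [ 1.84167252 -0.76070313  3.29900003]
```

View pics/w4.png

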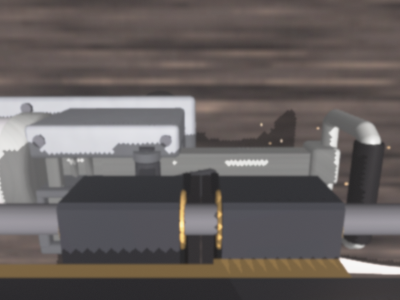

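The wrist view shows the pawl thrown over beneath the fingertips, the teeth uncovered at (75,160), and the crossbar at (368,190). Next I'll rise and go over the handle, opening the fingers halfway.

Call:
{"api": "step_arm", "payload": {"moves": [{"dp": [0, 0, -20], "dr": [0, 0, 0], "fingers": 1.0}, {"dp": [0, 0, -22], "dr": [0, 0, 0], "fingers": 0.9}, {"dp": [0, 28, 0], "dr": [0, 0, 0], "fingers": 0.4}, {"dp": [0, 28, 0], "dr": [0, 0, 0], "fingers": 0.4}, {"dp": [0, 27, 0], "dr": [0, 0, 0], "fingers": 0.4}]}}

```text
time_s: 10.92
tool_pos: [0.4881, 0.1563, 0.1489]
tool_rot: [-179.8, 0.1, 45.2]
force: [0.0, -0.3, 0.1]
grip_width: 0.0311
grasp_force: 0.0
```

Run:
```python
from h import *
import json
o=env.get_obs();print(inpress(o["tool_pos"]),o["force"],o["qpos"].round(1))
plan((P(140,0,93),D))
m=env.camera_model("wrist");im=env.read_camera("wrist")[:,:,::-1]
print(proj(m,np.array(P(140,0,112))),proj(m,np.array(P(140,27,112))))
cv2.imwrite("pics/w5.png",im)
m=env.camera_model("side");im=env.read_camera("side")[:,:,::-1]
cv2.imwrite("pics/s5.png",im)
a=cv2.imread("pics/w5.png")[100:400,120:520];b=cv2.resize(im[215:315,190:390],(400,200),interpolation=cv2.INTER_CUBIC)
c=np.zeros((300,800,3),np.uint8);c[:,:400]=a;c[:200,400:]=b;cv2.imwrite("pics/c5.png",c)
```

```text
[138.7  -0.6 148.9] [ 0.0475466  -0.26717476  0.06892635] [ 1.000e-01  5.800e+00 -2.180e+01  1.072e+02  2.200e+00  6.760e+01
 -6.730e+01]
now [0.4881 0.1563 0.1489] [-1.798e+02  1.000e-01  4.520e+01] F [ 0.  -0.3  0.1] t 10.93
dp@start-axes [ 0.7  1.5 55.9] dr [-0.0036  0.0012  0.0006]
(np.float64(322.678023271415), np.float64(265.46420055843333)) (np.float64(322.78375161579055), np.float64(223.63839207619634))
```

View pics/c5.png

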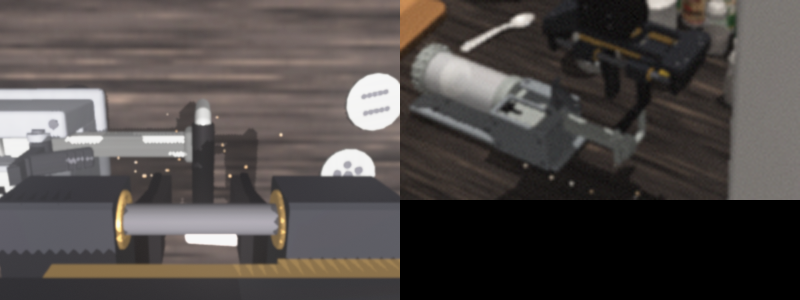

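The crops show the bar at (203,150), centred between the open fingers, and the pawl lying back at about (35,165). I'll lower and grip.

Call:
{"api": "step_arm", "payload": {"moves": [{"dp": [0.5, 1.5, 8], "dr": [-0.003, 0.001, 0], "fingers": 0.4}, {"dp": [0, 0, 16], "dr": [0, 0, 0], "fingers": 0.4}, {"dp": [0, 0, 16], "dr": [0, 0, 0], "fingers": 0.4}, {"dp": [0, 0, 15], "dr": [0, 0, 0], "fingers": 0.4}, {"dp": [0, 0, 0], "dr": [0, 0, 0], "fingers": 0.4}]}}

```text
time_s: 11.65
tool_pos: [0.4883, 0.1559, 0.0927]
tool_rot: [-179.9, 0.1, 45.2]
force: [-0.3, -0.7, 0.5]
grip_width: 0.0524
grasp_force: 0.0
```

Call:
{"api": "step_arm", "payload": {"moves": [{"dp": [0, 0, 0], "dr": [0, 0, 0], "fingers": 1.0}, {"dp": [0, 0, 0], "dr": [0, 0, 0], "fingers": 1.0}, {"dp": [0, 0, 0], "dr": [0, 0, 0], "fingers": 1.0}, {"dp": [0, 0, 0], "dr": [0, 0, 0], "fingers": 1.0}, {"dp": [0, 0, 0], "dr": [0, 0, 0], "fingers": 1.0}], "squeeze": 25}}

```text
time_s: 12.28
tool_pos: [0.4898, 0.1562, 0.0948]
tool_rot: [180.0, -0.1, 45.1]
force: [0.4, -0.1, 0.6]
grip_width: 0.0131
grasp_force: 25.0
```

Run:
```python
from h import *
o=env.get_obs();print(inpress(o["tool_pos"]),o["force"],o["grip_width"])
plan((P(235,0,93),D))
```

```text
[140.    0.6  94.8] [ 0.40247066 -0.11564774  0.58944161] 0.01307881566511159
now [0.4898 0.1562 0.0948] [ 1.80e+02 -1.00e-01  4.51e+01] F [ 0.4 -0.1  0.6] t 12.28
dp@start-axes [-0.6 95.   1.8] dr [ 0.0005 -0.0013 -0.0001]
```

Gripped (13 mm wide, 25 N). I'll draw it out gently.

Call:
{"api": "step_arm", "payload": {"moves": [{"dp": [0, 6, 0], "dr": [0, 0, 0], "fingers": 1.0}, {"dp": [0, 8, 0], "dr": [0, 0, 0], "fingers": 1.0}, {"dp": [0, 8, 0], "dr": [0, 0, 0], "fingers": 1.0}, {"dp": [0, 8, 0], "dr": [0, 0, 0], "fingers": 1.0}, {"dp": [0, 8, 0], "dr": [0, 0, 0], "fingers": 1.0}]}}

```text
time_s: 12.9
tool_pos: [0.5172, 0.129, 0.0947]
tool_rot: [180.0, -0.1, 45.1]
force: [-3.4, 3.4, 3.9]
grip_width: 0.013
grasp_force: 25.0
```

Run:
```python
from h import *
o=env.get_obs();print(inpress(o["tool_pos"]),o["force"],o["grip_width"])
plan((P(235,0,95),D))
```

```text
[178.5   0.6  94.7] [-3.42284452  3.38498599  3.90079991] 0.013040066831162992
now [0.5172 0.129  0.0947] [ 1.80e+02 -1.00e-01  4.51e+01] F [-3.4  3.4  3.9] t 12.9
dp@start-axes [-0.6 56.5 -0.2] dr [ 0.0004 -0.0014 -0.0001]
```

The rod is sliding freely under about 5 N.

Call:
{"api": "step_arm", "payload": {"moves": [{"dp": [0, 8, 0], "dr": [0, 0, 0], "fingers": 1.0}, {"dp": [0, 8, 0], "dr": [0, 0, 0], "fingers": 1.0}, {"dp": [0, 8, 0], "dr": [0, 0, 0], "fingers": 1.0}, {"dp": [0, 8, 0], "dr": [0, 0, 0], "fingers": 1.0}, {"dp": [0, 8, 0], "dr": [0, 0, 0], "fingers": 1.0}]}}

```text
time_s: 13.52
tool_pos: [0.5456, 0.1009, 0.0948]
tool_rot: [180.0, -0.1, 45.1]
force: [-2.3, 4.8, 3.7]
grip_width: 0.0131
grasp_force: 25.0
```

Call:
{"api": "step_arm", "payload": {"moves": [{"dp": [0, 5, 0], "dr": [0, 0, 0], "fingers": 1.0}, {"dp": [0, 3, 0], "dr": [0, 0, 0], "fingers": 1.0}, {"dp": [0, 2, 0], "dr": [0, 0, 0], "fingers": 1.0}, {"dp": [0, 2, 0], "dr": [0, 0, 0], "fingers": 1.0}, {"dp": [0, 0, 0], "dr": [0, 0, 0], "fingers": 1.0}]}}

```text
time_s: 14.15
tool_pos: [0.5539, 0.0927, 0.0948]
tool_rot: [179.9, -0.1, 45.1]
force: [-0.7, 3.4, 3.2]
grip_width: 0.0134
grasp_force: 25.0
```

Run:
```python
from h import *
o=env.get_obs();print(inpress(o["tool_pos"]),o["force"],o["grip_width"])
```

```text
[230.2   0.8  94.8] [-0.69698327  3.42641619  3.16468985] 0.013371199528811878
```

Call:
{"api": "step_arm", "payload": {"moves": [{"dp": [0, 2, 0], "dr": [0, 0, 0], "fingers": 1.0}, {"dp": [0, 2, 0], "dr": [0, 0, 0], "fingers": 1.0}, {"dp": [0, 1.5, 0], "dr": [0, 0, 0], "fingers": 1.0}, {"dp": [0, 1.5, 0], "dr": [0, 0, 0], "fingers": 1.0}, {"dp": [0, 0, 0], "dr": [0, 0, 0], "fingers": 1.0}]}}

```text
time_s: 14.78
tool_pos: [0.5568, 0.0898, 0.0947]
tool_rot: [-179.8, -0.0, 45.2]
force: [-6.0, 8.0, 7.5]
grip_width: 0.0132
grasp_force: 25.0
```

Run:
```python
from h import *
o=env.get_obs();print(inpress(o["tool_pos"]),o["force"],o["grip_width"])
```

```text
[234.2   0.8  94.7] [-5.96572297  7.99627673  7.49727547] 0.013248729902117595
```

Short of the command, and the force has risen. I'll push 3 mm more to confirm it's the stop.

Call:
{"api": "step_arm", "payload": {"moves": [{"dp": [0, 1, 0], "dr": [0, 0, 0], "fingers": 1.0}, {"dp": [0, 1, 0], "dr": [0, 0, 0], "fingers": 1.0}, {"dp": [0, 1, 0], "dr": [0, 0, 0], "fingers": 1.0}, {"dp": [0, 0, 0], "dr": [0, 0, 0], "fingers": 1.0}, {"dp": [0, 0, 0], "dr": [0, 0, 0], "fingers": 1.0}]}}

```text
time_s: 15.4
tool_pos: [0.5568, 0.0898, 0.0946]
tool_rot: [-179.6, 0.1, 45.3]
force: [-11.7, 10.5, 10.5]
grip_width: 0.0131
grasp_force: 25.0
```

Run:
```python
from h import *
o=env.get_obs();print(inpress(o["tool_pos"]),o["force"],o["grip_width"])
```

```text
[234.2   0.8  94.6] [-11.68332     10.4944896   10.47541871] 0.013078777887953476
```

It's at the stop. I'll relax the command, open the fingers and rise.

Call:
{"api": "step_arm", "payload": {"moves": [{"dp": [0, -3, 0], "dr": [0, 0, 0], "fingers": 1.0}, {"dp": [0, 0, 0], "dr": [0, 0, 0], "fingers": 0.5}, {"dp": [0, 0, 0], "dr": [0, 0, 0], "fingers": 0.5}, {"dp": [0, 0, 0], "dr": [0, 0, 0], "fingers": 0.5}, {"dp": [0, 0, 0], "dr": [0, 0, 0], "fingers": 0.5}]}}

```text
time_s: 16.02
tool_pos: [0.5585, 0.0865, 0.0943]
tool_rot: [180.0, -0.0, 45.1]
force: [-1.1, -0.1, -0.1]
grip_width: 0.0411
grasp_force: 0.0
```

Call:
{"api": "step_arm", "payload": {"moves": [{"dp": [0, 0, -10], "dr": [0, 0, 0], "fingers": 0.5}, {"dp": [0, 0, -20], "dr": [0, 0, 0], "fingers": 0.5}, {"dp": [0, 0, -30], "dr": [0, 0, 0], "fingers": 0.5}, {"dp": [-20, -20, -30], "dr": [0, 0, 0], "fingers": 0.5}, {"dp": [-50, -20, -10], "dr": [0, 0, 0], "fingers": 0.5}]}}

```text
time_s: 16.65
tool_pos: [0.482, 0.0679, 0.1974]
tool_rot: [179.8, -0.3, 45.3]
force: [-0.3, -0.6, -0.3]
grip_width: 0.0434
grasp_force: 0.0
```

Call:
{"api": "step_arm", "payload": {"moves": [{"dp": [-30, -30, -30], "dr": [0, 0, 0], "fingers": 0.5}, {"dp": [0, -30, -20], "dr": [0, 0, 0], "fingers": 0.5}, {"dp": [0, 0, 0], "dr": [0, 0, 0], "fingers": 0.5}, {"dp": [0, 0, 0], "dr": [0, 0, 0], "fingers": 0.5}, {"dp": [0, 0, 0], "dr": [0, 0, 0], "fingers": 0.5}]}}

```text
time_s: 17.27
tool_pos: [0.4171, 0.0866, 0.2437]
tool_rot: [-180.0, 0.0, 45.1]
force: [0.8, -0.9, -0.9]
grip_width: 0.0437
grasp_force: 0.0
```

Run:
```python
from h import *
o=env.get_obs();print(inpress(o["tool_pos"]),o["force"],o["grip_width"])
m=env.camera_model("wrist");im=env.read_camera("wrist")[:,:,::-1]
for n,q in {"bar out":(235,0,112),"nub free":(-30,-31,86),"nub eng":(-14,-31,86),"tab back":(65,0,94)}.items(): print(n,np.round(proj(m,np.array(P(*q)))))
cv2.imwrite("pics/w6.png",cv2.resize(im[:300],(800,375),interpolation=cv2.INTER_CUBIC))
```

```text
[ 137.5 -100.1  243.7] [ 0.77027064 -0.926851   -0.94150727] 0.043742183921990044
bar out [438. 115.]
nub free [141. 154.]
nub eng [158. 154.]
tab back [239. 117.]
```

View pics/w6.png

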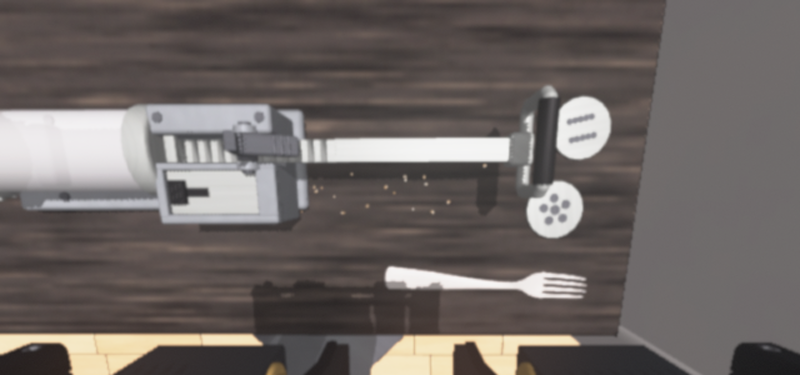

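The view shows the nub at (177,192), i.e. (141.6,154) at full scale, which is its free position. The pawl lies back to about (300,148), the bar is out at (545,143), and the discs and fork have not moved. I'll hand it in.

```bash
python3 -c "
from cell import env
print(env.sign_off())"
```

```text
the job is handed in; nothing more can be done
None
```

The job is handed in at about 17 s. The catch is fully free, the pawl lies back at its stop, the rod is drawn out to its stop, the gripper is clear, and the discs and fork in the last view had not moved.

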